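Hold the three-hole cover over its case

ROBOT

A 6-joint arm with a two-finger parallel gripper is mounted at the origin on a cart in front of the work surface, level with it; the furniture and walls round the work are solid. World frame = base frame: x ahead of the robot, y to its left, z up, the work surface at z = 0. Lengths are in m, angles in rad, forces in N, time in s.
With the tool pointing down it reaches from about 0.3 to 0.875 m from the base axis. Payload 4.2 kg.
Tool frame: the origin (TCP) lies on the centre line of the jaws, within the pads' length; the fingertips stand 14 mm ahead of it and the grasp point (between the pads) lies 5 mm behind it; x points along the fingers, y is the direction in which the jaws open and shut, and the axes are right-handed (so a half turn about x gives the same grasp; the last joint's range is limited). The gripper opens to 85 mm and grips with 20 to 120 N. Pads are 22 mm wide; open, the fingers measure 114 mm over their backs; the gripper's body (76 mm by 85 mm) begins 54 mm behind the grasp point. The pads swing forward as they close: fully open they stand 13 mm farther back than shut.
Start: joints at [-1.282, 0.32, 1.565, -0, 1.257, -0.02], TCP at [0.175, -0.548, 0.211] pointing down, gripper open.
Joint ranges: [-3.11, 3.11], [-0.84, 2.01], [0.21, 2.61], [-1.34, 4.49], [0.05, 2.63], [-2.56, 2.56]. Speed limits (rad/s): [2.57, 2.57, 3.14, 3.14, 3.14, 3.14].

INTERFACE

Orientations are given as a 3x3 rotation matrix whose columns are the frame's x, y, z axes.
In Python, from station import r gives the robot as it stands.
- The arm moves only by the tool jog_arm, never from a script. Its argument "rows" is a list that holds one entry, the list of rows, each a list of 5 numbers: the shift along the tool's x, y, z in cm, then the turn about the tool's x in rad, then the closure, from -1 (fully open) to 1 (shut). In form: [[[tx, ty, tz, roll, jaw], ...]]. A call has 1 to 8 rows; each row shifts and turns the commanded pose from where the row before left it, along the tool's axes as they then stand; what a row does not reach is not made up. A row lasts 1/10 s, in which the tool goes at most 50 mm and 8.59 degrees, less where a joint would pass 70% of its speed; a pose out of reach is approached as far as the arm can. A call with a gripper value outside its range is refused whole. The fingers move at their own pace and stop on an object; the grip force is fixed at half the most. Time passes only in rows, so rows that do not move let the fingers close. It gives the time, the measured TCP pose, the force and the opening at its end, in the units of the state.
- r.get_state(): the state, without advancing time (a new reading comes with each control period).
- r.grab_frame(name): name is "scene" or "top" or "wrist"; returns the picture (384x512x3 uint8, red, green, blue); there is no depth.
- r.camera_params(name): a dict with "mtx" (3x3 intrinsics, pixels), "R" (3x3) and "t" (3): a world point X has camera coordinates R X + t. Camera axes: x right, y down, z forward; pixel columns grow to the right and rows downward; lengths in m; the calibration is good to about 2 mm. A picture is of the moment at which its call begins: read the wrist's pose just before it. camera_params takes no time and is no camera call; for the wrist camera it gives the pose at the moment of the call.
- r.close_job(): hands the job in, once; it reports no verdict.
Trained networks look in the newest picture that a camera, given by its name, has taken for a name from the list of things; names that differ only in an ending like _2 or _b are one class to them, and where a whole thing is asked for, a point or a joint stands for the part that bears it (a point fixed in the world has none). Each returns a list of dicts, best first, with "p" (0 to 1); they miss things now and then, are a little off and sometimes report something else, mostly with a low value. They report only what shows in the picture. A call takes as long as a camera call.
- r.look_for(target, camera): "bbox" ([left, top, right, bottom] in pixels, round what is visible of it).
- r.mark_of(target, camera): "point" ([column, row] in pixels: a listed point, or the origin of a listed thing).
The state is a dict: "time_s": time; "qpos": joint angles; "dq": joint speeds; "effort": joint torques, N m; "eef_pos": TCP position; "ee_rot": TCP orientation; "force": force on the tool from outside, world axes, zero at the start; "wrist_torque": the same for the moment, N m; "opening": finger opening in m.
Only numpy, scipy, OpenCV 4.12 (cv2) and the standard library are available. Lean on these libraries where they do the work, as an engineer would, in place of code of your own. Each camera call takes 0.05 s, during which the arm holds its last target.

TASK

Two flat metal covers with bow handles lie on the desk beside an open grey instrument case. Take the cover whose holes match the case's three threaded holes and, with each cover hole over its threaded hole, lower it gently onto the rim to feel where it seats (pressing lightly for about half a second); then raise it straight up to hover about 10 mm above the rim, level and with the holes still aligned, so that I can slip in the gasket and start the screws. Finish while still holding the cover there in the gripper; do not put it down, and leave the other cover, the mug and the tape roll where they are.

Things in the scene. Friction and masses are not known exactly. Their poses are not given: they have to be found in the camera images.
- cover3_grip (a point): grip bar's centre on the matching cover: dark plain steel plate 116x84x4 mm (x, y, z) lying flat, THREE 10 mm through holes, bow handle on top, 0.18 to 0.29 kg. The bar runs along x over the plate's middle, 70 mm long, 10 wide, 11 high, its centre 36 mm above the underside; 50 mm free between its posts, 26 mm free under it. z up; the two-hole end is +x.
- cover3_hole0 (a point): matching cover: centre of a hole at the plate's underside, at (+44, +28, -36) mm from the grip bar's centre in the cover's frame; belongs over thread0. Axes as the cover's.
- cover3_hole1 (a point): matching cover: hole at the underside, at (+44, -28, -36) mm from the grip bar's centre; belongs over thread1.
- cover3_hole2 (a point): matching cover: the single hole at the other end, at the underside, at (-44, 0, -36) mm from the grip bar's centre; belongs over thread2.
- cover4_grip (a point): centre of the grip bar of the other cover, which does not fit: the same plate and handle, but with FOUR 10 mm holes, one near each corner. Leave it alone. Axes as those of the matching cover.
- case_top (a point): middle of the open top of the case, at rim height. The grey case is fixed to the desk, 116x84 mm outside, walls 5 mm; its rim is 45 to 60 mm above the desk, different in each run. z up, x along its long side, +x towards the end with two threaded holes. A black blind plug stands 5 mm out of the -x end, below the rim; a small circuit board lies inside, well below it.
- thread0 (a point): case: mouth of a threaded hole (6 mm dark disc on a 15 mm metal post), level with the rim, at (+44, +28) mm from the case's middle. Axes as the case's.
- thread1 (a point): case: threaded hole at (+44, -28) mm from the case's middle, level with the rim. Axes as the case's.
- thread2 (a point): case: the single threaded hole at the other end, at (-44, 0) mm from the case's middle, level with the rim. Axes as the case's.
- mug: white mug, 95 mm high, 92 mm across and 127 mm long over the handle, standing on the desk; origin at the centre of its underside. A bystander.
- tape: black roll of tape, 63 mm across, 18 mm high, lying flat; origin at the centre of its underside. A bystander.

How it is judged:
On the way:
1. the three-hole cover is lowered onto the case, holes over threads within 5 mm, and presses on it with 1 N or more for 0.2 s, held by the fingers (horizontal distance between cover3_hole0 and thread0 below 0.005 m and horizontal distance between cover3_hole1 and thread1 below 0.005 m and horizontal distance between cover3_hole2 and thread2 below 0.005 m and contact force between cover3 and case above 1 N and contact force between the fingers and cover3 above 1 N), for 0.2 s.
At the end, for the whole second after the job is handed in: The three-hole cover, lowered onto the case before, is held by the fingers at rest, clear of the case: each hole within 4 mm sideways of its threaded hole, its underside there 5 to 16 mm above the thread. Four-hole cover, mug and tape roll within 30 mm of their starts (horizontal distance between cover3_hole0 and thread0 below 0.004 m and horizontal distance between cover3_hole1 and thread1 below 0.004 m and horizontal distance between cover3_hole2 and thread2 below 0.004 m and z of cover3_hole0 in the frame of thread0 between 0.005 and 0.016 m and z of cover3_hole1 in the frame of thread1 between 0.005 and 0.016 m and z of cover3_hole2 in the frame of thread2 between 0.005 and 0.016 m and contact force between cover3 and case below 0.05 N and contact force between the fingers and cover3 above 1 N and linear speed of cover3 below 0.02 m/s and distance of each of cover4_grip, mug, tape from where it was at the start of the episode below 0.03 m); the arm keeps its last pose, push and grip.
It fails at once if the cover is pressed onto the case with more than 40 N (contact force between cover3 and case above 40 N).
It fails at once if the four-hole cover is moved by more than 30 mm (distance of cover4_grip from where it was at the start of the episode above 0.03 m).
It fails at once if the mug or the tape roll is moved by more than 30 mm (distance of any of mug, tape from where it was at the start of the episode above 0.03 m).
It also fails if it takes over 38 s, if anything falls off the work surface, if the arm or the gripper's body presses on something with over 40 N, if the wrist force passes 120 N, or if a joint passes its speed limit or range.

## Working session

There is one attempt and no reset: what is moved stays moved. The work goes in short steps, Python scripts to look and compute and a tool call to move; the robot and the scene stay as the last step left them, time stands still between calls to the robot, and variables do not carry over. Pictures are saved under pics/ and viewed, and the job is handed in when it is done.

Besides the shell and the picture viewer there is one more tool, called after ">>>" as a command line: name --argument value ..., lists and objects as JSON in quotes. jog_arm: Moves the arm, as the interface text tells. Its arguments: {"type":"object","properties":{"rows":{"type":"array"}},"required":["rows"]}

```bash
mkdir -p pics
cat > h.py <<'E'
import numpy as np, cv2
from station import r
def save(cam,name):
    im=r.grab_frame(cam); cv2.imwrite('pics/'+name,im[:,:,::-1]); return im
def proj(c,X):
    p=r.camera_params(c); x=np.array(p['R'])@X+np.array(p['t']); q=np.array(p['mtx'])@x; return q[:2]/q[2]
E
python3 - <<'E'
from h import *
s=r.get_state(); print({k:np.round(v,3).tolist() for k,v in s.items()})
for c in ['scene','top','wrist']:
    save(c,c+'0.png'); p=r.camera_params(c); R=np.array(p['R']);print(c,np.round(-R.T@p['t'],3),np.round(R,3).tolist(),np.array(p['mtx'])[0,0])
    for n in ['cover3_grip','cover3_hole0','cover3_hole1','cover3_hole2','cover4_grip','case_top','thread0','thread1','thread2','mug','tape']:
        print(n,[(np.round(d['point']).tolist(),round(d['p'],2)) for d in r.mark_of(n,c)[:4]]) if c!='wrist' else 0
print(r.get_state()['time_s'])
E
```

```text
{'time_s': 0.0, 'qpos': [-1.282, 0.32, 1.566, 0.0, 1.257, -0.02], 'dq': [0.001, -0.001, -0.0, 0.001, 0.002, -0.002], 'effort': [-0.0, -41.552, -23.416, -0.0, 0.008, -0.0], 'eef_pos': [0.175, -0.547, 0.21], 'ee_rot': [[-0.001, 0.304, -0.953], [0.002, -0.953, -0.304], [-1.0, -0.002, -0.0]], 'force': [0.231, 0.269, 0.418], 'wrist_torque': [-0.016, 0.01, -0.003], 'opening': 0.085}
scene [ 0.92  -0.699  0.547] [[0.857, 0.515, -0.015], [0.278, -0.486, -0.829], [-0.434, 0.706, -0.56]] 369.58655350355735
cover3_grip [([282.0, 246.0], 0.38)]
cover3_hole0 [([272.0, 177.0], 0.95), ([240.0, 174.0], 0.71), ([261.0, 189.0], 0.68)]
cover3_hole1 [([272.0, 177.0], 0.95), ([240.0, 174.0], 0.71), ([261.0, 189.0], 0.68)]
cover3_hole2 [([272.0, 177.0], 0.95), ([240.0, 174.0], 0.71), ([261.0, 189.0], 0.68)]
cover4_grip [([281.0, 245.0], 0.86)]
case_top [([193.0, 231.0], 0.73), ([230.0, 295.0], 0.5)]
thread0 [([216.0, 228.0], 0.94), ([179.0, 225.0], 0.87), ([201.0, 248.0], 0.83)]
thread1 [([216.0, 228.0], 0.94), ([179.0, 225.0], 0.87), ([201.0, 248.0], 0.83)]
thread2 [([216.0, 228.0], 0.94), ([179.0, 225.0
[... 425 characters left out ...]
0, 259.0], 0.63)]
cover3_hole2 [([195.0, 219.0], 0.68), ([172.0, 223.0], 0.63), ([183.0, 259.0], 0.63)]
cover4_grip [([288.0, 148.0], 0.74)]
case_top [([325.0, 220.0], 0.95)]
thread0 [([336.0, 196.0], 0.95), ([330.0, 240.0], 0.88), ([312.0, 201.0], 0.59), ([183.0, 261.0], 0.56)]
thread1 [([336.0, 196.0], 0.95), ([330.0, 240.0], 0.88), ([312.0, 201.0], 0.59), ([183.0, 261.0], 0.56)]
thread2 [([336.0, 196.0], 0.95), ([330.0, 240.0], 0.88), ([312.0, 201.0], 0.59), ([183.0, 261.0], 0.56)]
mug [([340.0, 172.0], 0.85), ([174.0, 222.0], 0.4)]
tape [([198.0, 176.0], 0.84)]
wrist [ 0.238 -0.528  0.375] [[0.304, -0.953, -0.001], [-0.92, -0.293, 0.261], [-0.249, -0.079, -0.965]] 292.42664550065854
1.25
```

View pics/scene0.png

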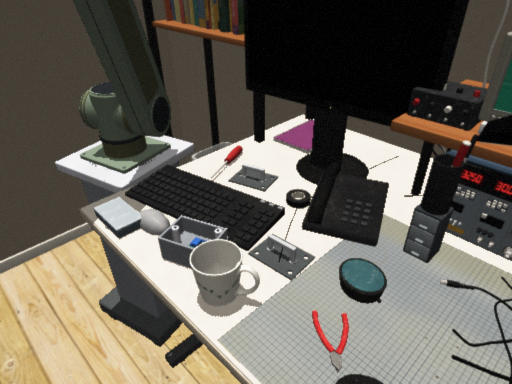

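View pics/top0.png

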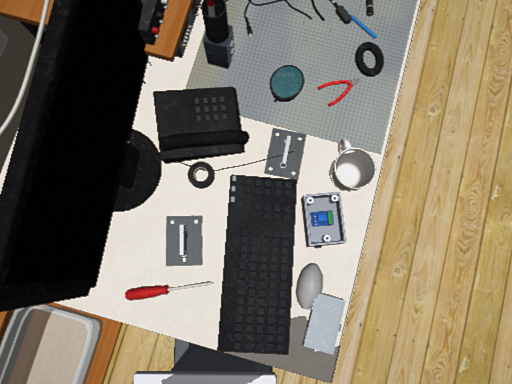

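```bash
cat >> h.py <<'E'
def ray(cam,uv,P=None):
    p=P or r.camera_params(cam); R=np.array(p['R']); c=-R.T@np.array(p['t'])
    d=R.T@np.linalg.inv(np.array(p['mtx']))@np.array([uv[0],uv[1],1.]); return c,d
def atz(cam,uv,z,P=None):
    c,d=ray(cam,uv,P); return c+d*(z-c[2])/d[2]
def tri(obs):
    A=np.zeros((3,3));b=np.zeros(3)
    for c,d in obs:
        d=d/np.linalg.norm(d);M=np.eye(3)-np.outer(d,d);A+=M;b+=M@c
    X=np.linalg.solve(A,b); return X,[np.linalg.norm(np.cross(X-c,d/np.linalg.norm(d))) for c,d in obs]
E
python3 - <<'E'
from h import *
for n,s,t in [('h',(272,177),(195,219)),('h',(240,174),(172,223)),('h',(240,174),(183,259)),('h',(261,189),(183,259)),('h',(261,189),(172,223)),('t0',(216,228),(336,196)),('t',(179,225),(330,240)),('t',(201,248),(312,201)),('t',(201,248),(336,196)),('t',(216,228),(312,201)),('mugtape',(298,207),(198,176))]:
    X,e=tri([ray('scene',s),ray('top',t)]); print(n,s,t,np.round(X,3),np.round(e,4))
print(np.round(atz('top',(183,239),.036),3),np.round(atz('top',(288,148),.036),3))
print(proj('top',np.array([.175,-.548,.21])),proj('scene',np.array([.175,-.548,.21])),proj('scene',np.zeros(3)))
E
```

```text
h (272, 177) (195, 219) [0.505 0.037 0.033] [0.0129 0.0129]
h (240, 174) (172, 223) [0.454 0.055 0.033] [0.0405 0.0405]
h (240, 174) (183, 259) [0.404 0.058 0.005] [0.0001 0.0001]
h (261, 189) (183, 259) [ 0.427  0.083 -0.058] [0.0272 0.0272]
h (261, 189) (172, 223) [ 0.477  0.084 -0.033] [0.0168 0.0168]
t0 (216, 228) (336, 196) [ 0.552 -0.274  0.097] [0.0137 0.0137]
t (179, 225) (330, 240) [ 0.455 -0.268  0.063] [0.0087 0.0087]
t (201, 248) (312, 201) [ 0.529 -0.252  0.024] [0.0171 0.0171]
t (201, 248) (336, 196) [ 0.546 -0.292  0.06 ] [0.0027 0.0027]
t (216, 228) (312, 201) [ 0.536 -0.234  0.064] [0.0011 0.0011]
mugtape (298, 207) (198, 176) [ 0.604  0.032 -0.024] [0.0027 0.0027]
[0.448 0.055 0.036] [ 0.665 -0.183  0.036]
[500.21422159 391.33759514] [-76.54115984 194.83949713] [125.95856262 151.73644133]
```

View pics/wrist0.png

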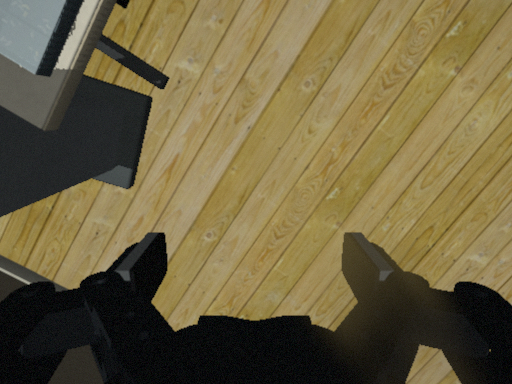

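Run:
```python
from h import *
t=cv2.imread('pics/top0.png')[:,:260]; cv2.imwrite('pics/topz.png',cv2.resize(t,None,fx=1.56,fy=1.56)[:, :]*1)
t=cv2.convertScaleAbs(t,alpha=3,beta=20);cv2.imwrite('pics/topz.png',cv2.resize(t,None,fx=1.56,fy=1.56))
s=cv2.imread('pics/scene0.png')[:220,150:]; cv2.imwrite('pics/sz.png',cv2.resize(cv2.convertScaleAbs(s,alpha=3,beta=20),None,fx=2,fy=2))
c,d=ray('scene',(245,80))
for k in np.arange(.6,1.6,.1)/np.linalg.norm(d): X=c+d*k; print(np.round(X,2),np.round(proj('top',X)))
```

```text
[ 0.61 -0.22  0.38] [326. 127.]
[ 0.56 -0.14  0.35] [274. 162.]
[ 0.5  -0.06  0.32] [225. 196.]
[0.45 0.03 0.29] [178. 228.]
[0.4  0.11 0.26] [133. 259.]
[0.35 0.19 0.23] [ 90. 288.]
[0.3  0.27 0.2 ] [ 50. 316.]
[0.24 0.35 0.17] [ 11. 342.]
[0.19 0.43 0.15] [-26. 368.]
[0.14 0.51 0.12] [-62. 392.]
```

View pics/topz.png

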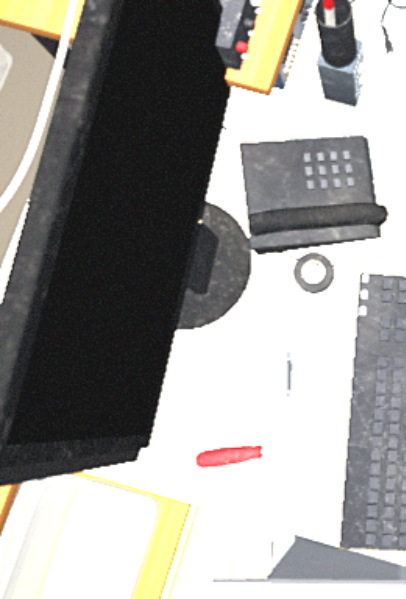

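View pics/sz.png

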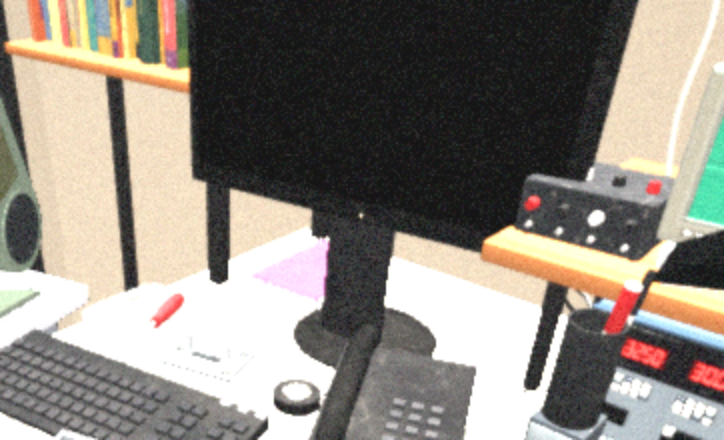

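>>> jog_arm --rows '[[[-0.2,-2.2,-4.2,0,-1],[-0.2,-2.2,-4.2,0,-1],[-0.2,-2.2,-4.2,0,-1],[-0.2,-2.2,-4.2,0,-1],[-0.2,-2.2,-4.2,0,-1],[-0.2,-2.2,-4.2,0,-1],[0,-2.2,-4.2,0,-1],[0,-2.2,-4.2,0,-1]]]'

```text
time_s: 2.05
eef_pos: [0.4426, -0.2766, 0.2232]
ee_rot: [[0.001, 0.304, -0.953], [-0.001, -0.953, -0.304], [-1.0, 0.001, -0.001]]
force: [0.5, -0.6, 1.1]
opening: 0.0851
```

>>> jog_arm --rows '[[[0,0,0,0.13,-1],[0,0,0,0.12,-1],[0,0,0,0,-1],[0,0,0,0,-1]]]'

```text
time_s: 2.45
eef_pos: [0.4413, -0.2781, 0.2228]
ee_rot: [[0.0, 0.061, -0.998], [-0.0, -0.998, -0.061], [-1.0, 0.0, -0.0]]
force: [1.1, 1.0, -0.8]
opening: 0.0853
```

```bash
cat >> h.py <<'E'
def st():
    s=r.get_state(); print('t',s['time_s'],'pos',np.round(s['eef_pos'],4),'y',np.round(np.array(s['ee_rot'])[:,1],4),'x',np.round(np.array(s['ee_rot'])[:,0],4),'F',np.round(s['force'],2),'op',round(s['opening'],4),'dq',round(float(np.abs(s['dq']).max()),4)); return s
E
python3 - <<'E'
from h import *
st(); P=r.camera_params('wrist'); save('wrist','w1.png')
for n in ['thread0','case_top']:
    for d in r.mark_of(n,'wrist'): print(n,np.round(d['point'],1),round(d['p'],2),np.round(atz(0,d['point'],.06,P),4))
E
```

```text
t 2.45 pos [ 0.4413 -0.2781  0.2228] y [ 6.110e-02 -9.981e-01  1.000e-04] x [ 0.e+00 -1.e-04 -1.e+00] F [ 1.12  0.99 -0.78] op 0.0853 dq 0.0083
thread0 [246.  159.1] 0.96 [ 0.4518 -0.2678  0.06  ]
thread0 [269.6  71.3] 0.63 [ 0.5458 -0.2874  0.06  ]
thread0 [214.1  78.5] 0.59 [ 0.5351 -0.2298  0.06  ]
case_top [243.1 118.5] 0.95 [ 0.4961 -0.2623  0.06  ]
```

View pics/w1.png

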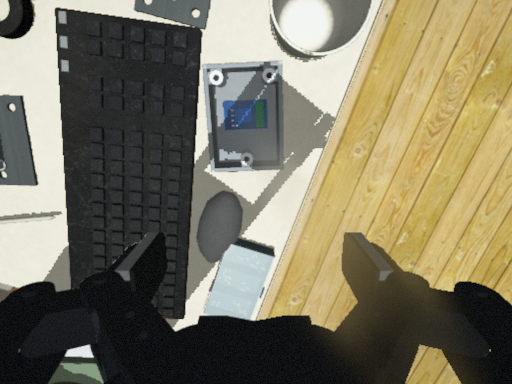

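>>> jog_arm --rows '[[[0,-4.4,-0.8,0,-1],[0,-4.4,-0.8,0,-1],[0,-4.4,-0.8,0,-1],[0,-4.4,-0.8,0,-1],[0,0,0,0,-1],[0,0,0,0,-1],[0,0,0,0,-1]]]'

```text
time_s: 3.3
eef_pos: [0.463, -0.1015, 0.2229]
ee_rot: [[0.0, 0.058, -0.998], [-0.001, -0.998, -0.058], [-1.0, 0.001, -0.0]]
force: [0.2, -0.1, -0.1]
opening: 0.0849
```

Run:
```python
from h import *
st(); P=r.camera_params('wrist'); save('wrist','w2.png')
import pickle; pickle.dump(P,open('P2.pkl','wb'))
for n,z in [('thread0',.055),('case_top',.055),('cover3_hole0',.004),('cover3_grip',.036)]:
    for d in r.mark_of(n,'wrist'): print(n,np.round(d['point'],1),round(d['p'],2),np.round(atz(0,d['point'],z,P),4))
```

```text
t 3.3 pos [ 0.463  -0.1015  0.2229] y [ 5.810e-02 -9.983e-01  7.000e-04] x [ 2.e-04 -7.e-04 -1.e+00] F [ 0.19 -0.1  -0.07] op 0.0849 dq 0.0155
thread0 [428.7 104.6] 0.9 [ 0.5441 -0.2872  0.055 ]
thread0 [394.4 183.1] 0.81 [ 0.4544 -0.266   0.055 ]
thread0 [377.3 107.1] 0.65 [ 0.5383 -0.2317  0.055 ]
case_top [401.9 145.6] 0.57 [ 0.4983 -0.2665  0.055 ]
cover3_hole0 [109.1 132.3] 0.96 [0.4886 0.0876 0.004 ]
cover3_hole0 [151.6 132.7] 0.72 [0.4913 0.0329 0.004 ]
cover3_hole0 [136.  197.8] 0.61 [0.402  0.0572 0.004 ]
cover3_grip [122.7 168.4] 0.72 [0.4493 0.0587 0.036 ]
```

View pics/w2.png

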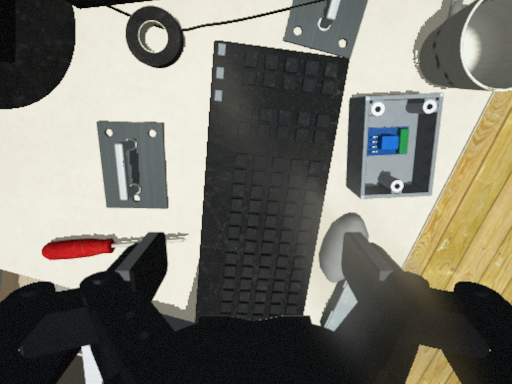

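>>> jog_arm --rows '[[[0.5,-3.9,0.3,0,-1],[0.5,-3.9,0.3,0,-1],[0.5,-3.9,0.3,0,-1],[0.5,-3.9,0.3,0,-1],[0,0,0,0,-1],[0,0,0,0,-1],[0,0,0,0,-1]]]'

```text
time_s: 4.25
eef_pos: [0.4422, 0.0536, 0.203]
ee_rot: [[0.001, 0.058, -0.998], [-0.001, -0.998, -0.058], [-1.0, 0.001, -0.0]]
force: [-0.1, -0.4, -0.1]
opening: 0.0853
```

Run:
```python
from h import *
st(); P=r.camera_params('wrist'); save('wrist','w3.png')
import pickle; pickle.dump(P,open('P3.pkl','wb'))
for n,z in [('cover3_hole0',.004),('cover3_grip',.036)]:
    for d in r.mark_of(n,'wrist'): print(n,np.round(d['point'],1),round(d['p'],2),np.round(atz(0,d['point'],z,P),4))
a=cv2.imread('pics/w3.png');cv2.imwrite('pics/w3z.png',cv2.resize(a[70:220,150:350],None,fx=4,fy=4,interpolation=cv2.INTER_CUBIC))
a=cv2.imread('pics/w2.png');cv2.imwrite('pics/w2z.png',cv2.resize(a[85:205,340:450],None,fx=5,fy=5,interpolation=cv2.INTER_CUBIC))
cv2.imwrite('pics/w2y.png',cv2.resize(a[110:220,80:190],None,fx=5,fy=5,interpolation=cv2.INTER_CUBIC))
a=cv2.imread('pics/w1.png');cv2.imwrite('pics/w1z.png',cv2.resize(a[55:175,190:300],None,fx=5,fy=5,interpolation=cv2.INTER_CUBIC))
```

```text
t 4.25 pos [0.4422 0.0536 0.203 ] y [ 5.770e-02 -9.983e-01  6.000e-04] x [ 5.e-04 -5.e-04 -1.e+00] F [-0.11 -0.36 -0.13] op 0.0853 dq 0.0131
cover3_hole0 [271.1 123. ] 0.93 [0.4926 0.0363 0.004 ]
cover3_hole0 [251.5 195. ] 0.77 [0.4003 0.055  0.004 ]
cover3_hole0 [230.  121.6] 0.65 [0.4914 0.0861 0.004 ]
cover3_grip [247.1 165.4] 0.86 [0.4449 0.0622 0.036 ]
```

View pics/w3z.png

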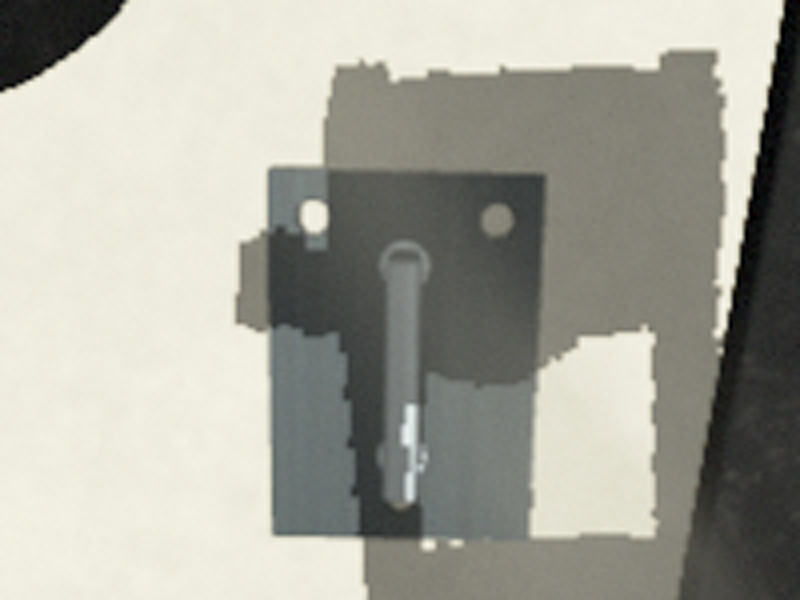

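View pics/w2z.png

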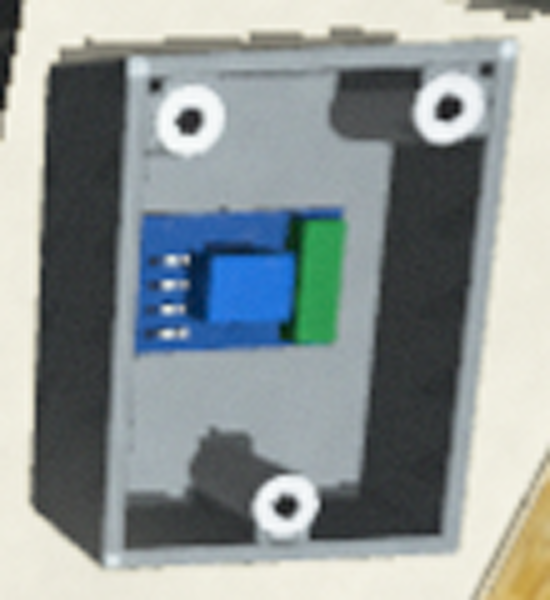

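View pics/w2y.png

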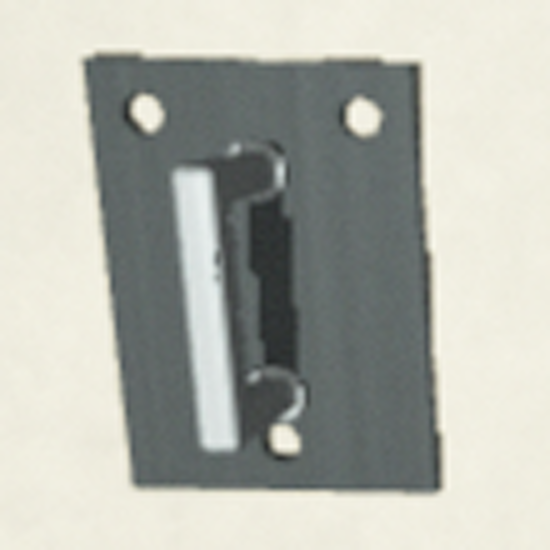

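View pics/w1z.png

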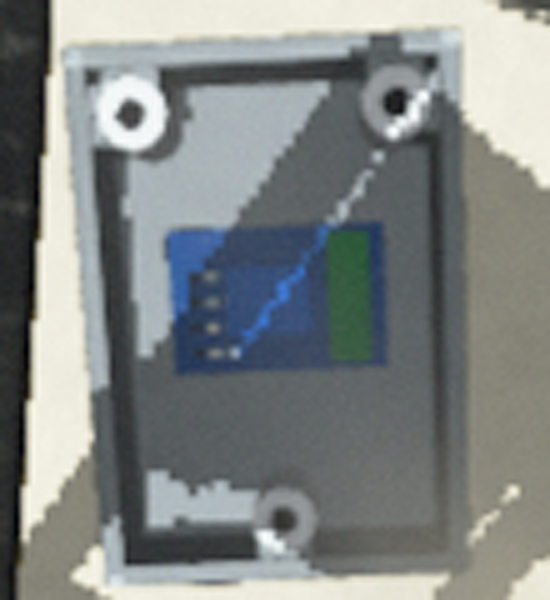

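```bash
cat > fit.py <<'E'
from h import *
import pickle
from scipy.optimize import least_squares
def fit(model,obs,x0,fixz=None):
    # obs: list of (P, idx, uv)
    def res(x):
        if fixz is not None: x=np.array([x[0],x[1],fixz,x[3]])
        o=[];c,s=np.cos(x[3]),np.sin(x[3])
        for P,i,uv in obs:
            m=model[i];X=np.array([x[0]+c*m[0]-s*m[1],x[1]+s*m[0]+c*m[1],x[2]+m[2]])
            q=np.array(P['mtx'])@(np.array(P['R'])@X+np.array(P['t']));o+=list(q[:2]/q[2]-uv)
        return np.array(o)
    f=least_squares(res,x0); return f.x,res(f.x)
case=np.array([[.044,.028,0],[.044,-.028,0],[-.044,0,0]])
# cover: origin underside centre; 0-2 holes(mid height), 3-6 corners top, 
cov=np.array([[.044,.028,.002],[.044,-.028,.002],[-.044,0,.002],[.058,.042,.004],[.058,-.042,.004],[-.058,-.042,.004],[-.058,.042,.004]])
def z(x,y,s,ox,oy): return ((x+.5)/s-.5+ox,(y+.5)/s-.5+oy)
E
python3 - <<'E'
from fit import *
s=r.get_state();P3=r.camera_params('wrist');P2=pickle.load(open('P2.pkl','rb'))
Rt=np.array(s['ee_rot']);Rc=np.array(P3['R'])@Rt; tc=np.array(P3['R'])@s['eef_pos']+P3['t']
print('cam in tool',np.round(Rc,4).tolist(),np.round(tc,4)); pickle.dump((Rc,tc),open('ct.pkl','wb'))
y=np.array([.0611,-.9981,.0001]);x=np.array([0,-.0001,-1.]);R1=np.stack([x,y,np.cross(x,y)],1)
R=Rc@R1.T; P1=dict(mtx=P3['mtx'],R=R,t=tc-R@np.array([.4413,-.2781,.2228])); pickle.dump(P1,open('P1.pkl','wb'))
a=[z(190,121,5,340,85),z(449,107,5,340,85),z(286,505,5,340,85)]
b=[z(131,112,5,190,55),z(397,101,5,190,55),z(284,517,5,190,55)]
T=r.camera_params('top')
o=[(P2,i,a[i]) for i in range(3)]+[(P1,i,b[i]) for i in range(3)]
for oo in (o,o[:3],o[3:]):
    x,e=fit(case,oo,[.5,-.26,.055,0]);print('case',np.round(x,4),np.round(e,1))
for i in range(3):
    X,er=tri([ray(0,a[i],P2),ray(0,b[i],P1)]);print(np.round(X,4),np.round(er,4))
c=[z(*p,4,150,70) for p in [(314,216),(497,219),(268,168),(546,174),(530,537),(272,537)]]
d=[z(*p,5,80,110) for p in [(147,113),(362,116),(284,440),(84,57),(420,64),(440,490),(134,487)]]
o=[(P3,i,u) for i,u in zip([0,1,3,4,5,6],c)]; o2=[(P2,i,u) for i,u in enumerate(d)]
for oo in (o+o2,o,o2):
    x,e=fit(cov,oo,[.45,.055,.0,0]);print('cov',np.round(x,4),np.round(e,1))
    x,e=fit(cov,oo,[.45,.055,.0,0],0.);print('  z0',np.round(x,4))
# bar top centre
bt=z(403,381,4,150,70);bt2=z(207,308,5,80,110)
X,er=tri([ray(0,bt,P3),ray(0,bt2,P2)]);print('bar top',np.round(X,4),er,np.round(atz(0,bt,.0415,P3),4),np.round(atz(0,bt2,.0415,P2),4))
E
```

```text
cam in tool [[0.0009, 1.0, 0.0002], [-0.2614, 0.0, 0.9652], [0.9652, -0.0009, 0.2614]] [0.0003 0.0209 0.1753]
case [ 0.496  -0.2637  0.0571  0.1033] [-0.  -0.4  0.   0.   0.  -0.1  0.1  0.1 -0.2 -0.1  0.   0.4]
case [ 0.4958 -0.2639  0.0569  0.1049] [-0.  -0.2 -0.1  0.1  0.1  0. ]
case [ 0.4961 -0.2637  0.0565  0.1018] [ 0.2 -0.  -0.2 -0.1 -0.   0.1]
[ 0.5367 -0.2312  0.0577] [0.0002 0.0002]
[ 0.5426 -0.2872  0.0568] [0. 0.]
[ 0.4524 -0.2681  0.0574] [0.0002 0.0002]
cov [ 4.458e-01  5.860e-02 -2.000e-04  3.820e-02] [ 0.  -0.   0.1  0.1 -0.3 -0.1  0.1 -0.2 -0.1  0.7  0.  -0.4  0.4 -0.1
  0.6  0.1  0.4 -0.2  0.  -0.1 -1.3 -0.2 -0.1  0.5  0.2 -0. ]
  z0 [0.4458 0.0586 0.     0.0382]
cov [ 0.4457  0.0586 -0.0011  0.0401] [ 0.1  0.1  0.1  0.1 -0.3  0.1 -0.1 -0.2 -0.   0.5  0.3 -0.5]
  z0 [0.4458 0.0586 0.     0.0401]
cov [4.459e-01 5.850e-02 2.000e-04 3.630e-02] [ 0.4 -0.2  0.7  0.2  0.3 -0.1  0.  -0.2 -1.2 -0.2 -0.2  0.6  0.1 -0. ]
  z0 [0.4458 0.0586 0.     0.0364]
bar top [0.4469 0.0584 0.0417] [np.float64(0.00012513806449609613), np.float64(0.00012513806449621607)] [0.4467 0.0584 0.0415] [0.447  0.0585 0.0415]
```

>>> jog_arm --rows '[[[3,-0.24,-0.2,0.02,-1],[4,-0.24,-0.19,0,-1],[4,0,0,0,-1],[1.5,0,0,0,-1],[0,0,0,0,-1],[0,0,0,0,-1]]]'

```text
time_s: 5.0
eef_pos: [0.4463, 0.0591, 0.0783]
ee_rot: [[0.001, 0.038, -0.999], [-0.0, -0.999, -0.038], [-1.0, 0.0, -0.001]]
force: [0.9, 0.5, 0.4]
opening: 0.085
```

Run:
```python
from fit import *
s=st(); save('wrist','w4.png')
R=np.array(s['ee_rot']); print(np.round(100*R.T@(np.array([.4461,.0586,.031])-s['eef_pos']),2), 'yaw',np.arctan2(R[0,1],-R[1,1]))
```

```text
t 5.0 pos [0.4463 0.0591 0.0783] y [ 3.770e-02 -9.993e-01  1.000e-04] x [ 9.e-04 -0.e+00 -1.e+00] F [0.93 0.55 0.38] op 0.085 dq 0.0217
[4.73 0.04 0.02] yaw 0.037718305859541904
```

View pics/w4.png

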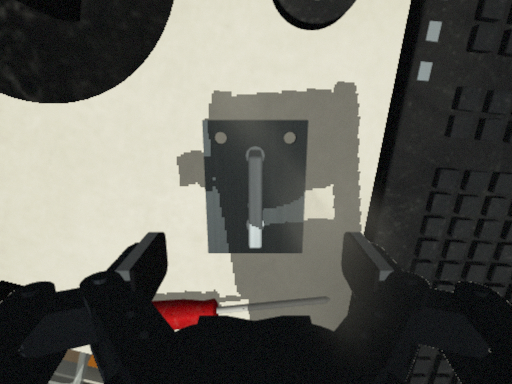

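>>> jog_arm --rows '[[[2.5,0.04,0,0,-1],[1.5,0,0,0,-1],[0.7,0,0,0,-1],[0,0,0,0,-1],[0,0,0,0,0.3],[0,0,0,0,1],[0,0,0,0,1],[0,0,0,0,1]]]'

```text
time_s: 5.85
eef_pos: [0.4458, 0.0592, 0.0312]
ee_rot: [[0.001, 0.039, -0.999], [0.0, -0.999, -0.039], [-1.0, 0.0, -0.001]]
force: [0.1, 0.3, 0.1]
opening: 0.0284
```

>>> jog_arm --rows '[[[0,0,0,0,1],[0,0,0,0,1],[0,0,0,0,1],[0,0,0,0,1]]]'

```text
time_s: 6.25
eef_pos: [0.4455, 0.0592, 0.0308]
ee_rot: [[-0.0, 0.039, -0.999], [-0.0, -0.999, -0.039], [-1.0, 0.0, 0.0]]
force: [0.1, -1.1, -0.1]
opening: 0.0
```

Run:
```python
from fit import *
s=st(); save('wrist','w5.png'); save('scene','s5.png');save('top','t5.png')
a=cv2.imread('pics/s5.png')[120:240,180:320];cv2.imwrite('pics/s5z.png',cv2.resize(a,None,fx=5,fy=5,interpolation=cv2.INTER_CUBIC))
```

```text
t 6.25 pos [0.4455 0.0592 0.0308] y [ 3.880e-02 -9.992e-01  1.000e-04] x [-1.e-04 -1.e-04 -1.e+00] F [ 0.06 -1.08 -0.12] op 0.0 dq 0.0027
```

View pics/w5.png

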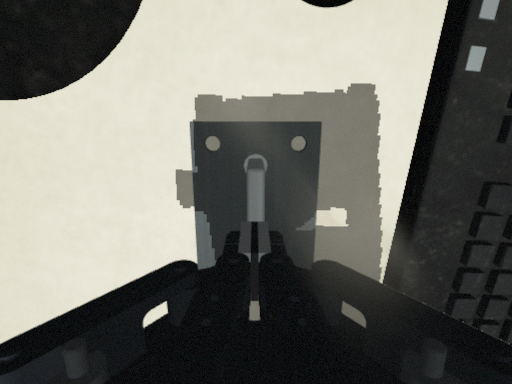

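View pics/s5z.png

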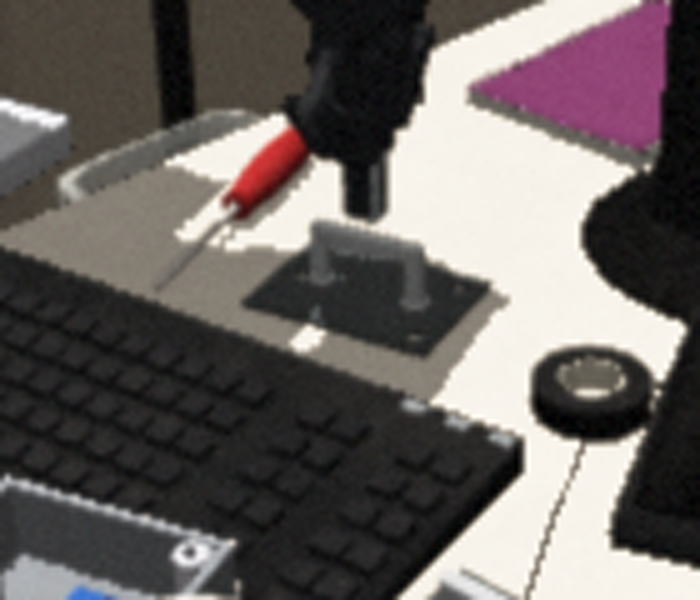

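Run:
```python
from fit import *
print(r.get_state()['qpos'])
for X in [(.4455,.0592,.017),(.4455,.0592,.0308),(.4455,.0592,.045),(.4455,.0592,.06),(.4458,.0586,.0415),(.4458+.035,.0586,.0415),(.4458-.035,.0586,.0415)]:
    print(X,np.round(proj('scene',np.array(X)),1),np.round(proj('wrist',np.array(X)),1),np.round(proj('top',np.array(X)),1))
```

```text
[ 1.06474353e-01  3.32615557e-01  2.08891204e+00 -1.40007950e-04
  7.20169238e-01  1.63857838e+00]
(0.4455, 0.0592, 0.017) [252.5 173.8] [254.6 214.7] [182.5 240.6]
(0.4455, 0.0592, 0.0308) [252.5 169.5] [254.6 222.7] [181.5 240.3]
(0.4455, 0.0592, 0.045) [252.4 165. ] [254.6 232.4] [180.5 239.9]
(0.4455, 0.0592, 0.06) [252.2 160.2] [254.6 244.6] [179.4 239.5]
(0.4458, 0.0586, 0.0415) [252.4 166.3] [255.7 229.4] [181.  239.9]
(0.4808, 0.0586, 0.0415) [263.3 169.4] [258.3 168.5] [181.7 224.4]
(0.41079999999999994, 0.0586, 0.0415) [241.7 163.2] [253.3 283.9] [180.4 255.6]
```

View pics/t5.png

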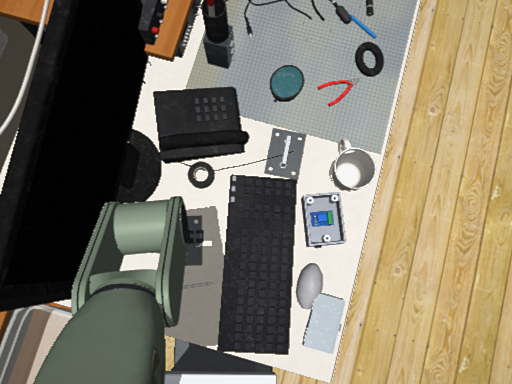

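Run:
```python
from fit import *
a=cv2.imread('pics/w5.png')[190:330,190:320];cv2.imwrite('pics/w5z.png',cv2.resize(cv2.convertScaleAbs(a,alpha=2,beta=20),None,fx=4,fy=4,interpolation=cv2.INTER_CUBIC))
a=cv2.imread('pics/s5.png')[130:190,225:285];cv2.imwrite('pics/s5y.png',cv2.resize(cv2.convertScaleAbs(a,alpha=1.6,beta=20),None,fx=9,fy=9,interpolation=cv2.INTER_CUBIC))
for z in (.03,.04,.05,.055,.06): print(z,[np.round(proj(c,np.array([.4455+dx,.0592,z])),1) for c in ('wrist','scene') for dx in (.011,-.011)])
```

```text
0.03 [array([255.3, 204.9]), array([253.9, 239. ]), array([255.8, 170.7]), array([249.1, 168.8])]
0.04 [array([255.4, 210.6]), array([253.8, 246.4]), array([255.8, 167.6]), array([249. , 165.6])]
0.05 [array([255.4, 217. ]), array([253.8, 254.8]), array([255.7, 164.4]), array([248.9, 162.5])]
0.055 [array([255.5, 220.5]), array([253.8, 259.3]), array([255.7, 162.8]), array([248.9, 160.9])]
0.06 [array([255.5, 224.2]), array([253.8, 264.2]), array([255.7, 161.2]), array([248.8, 159.3])]
```

View pics/w5z.png

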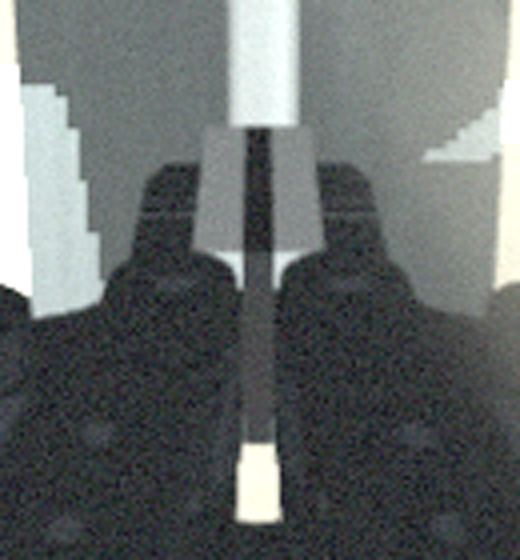

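View pics/s5y.png

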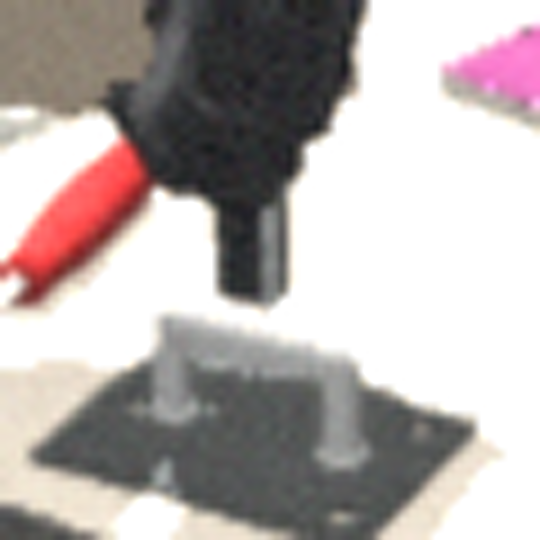

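>>> jog_arm --rows '[[[0,0,0,0,-0.2],[0,0,0,0,-0.2],[0,0,0,0,-0.2],[0,0,0,0,-0.2],[0,0.05,0,0,-0.2],[0,0,0,0,-0.2]]]'

```text
time_s: 7.0
eef_pos: [0.4455, 0.0586, 0.0308]
ee_rot: [[0.0, 0.039, -0.999], [-0.0, -0.999, -0.039], [-1.0, 0.0, -0.0]]
force: [0.2, -0.1, -0.1]
opening: 0.0513
```

>>> jog_arm --rows '[[[1.2,0,0,0,-0.2],[1.2,0,0,0,-0.2],[1.2,0,0,0,-0.2],[0,0,0,0,-0.2],[0,0,0,0,-0.2]]]'

```text
time_s: 7.5
eef_pos: [0.4456, 0.0586, -0.0051]
ee_rot: [[-0.0, 0.039, -0.999], [-0.0, -0.999, -0.039], [-1.0, 0.0, 0.0]]
force: [0.6, 0.4, 0.6]
opening: 0.0509
```

Run:
```python
from fit import *
s=st(); save('wrist','w6.png'); save('scene','s6.png')
a=cv2.imread('pics/s6.png')[130:190,225:285];a=cv2.resize(cv2.convertScaleAbs(a,alpha=1.6,beta=20),None,fx=6.4,fy=6.4,interpolation=cv2.INTER_CUBIC)
b=cv2.imread('pics/w6.png')[:,64:448]; cv2.imwrite('pics/c6.png',np.hstack([a,b]))
```

```text
t 7.5 pos [ 0.4456  0.0586 -0.0051] y [ 3.880e-02 -9.992e-01  1.000e-04] x [-2.e-04 -1.e-04 -1.e+00] F [0.56 0.42 0.62] op 0.0509 dq 0.011
```

View pics/c6.png

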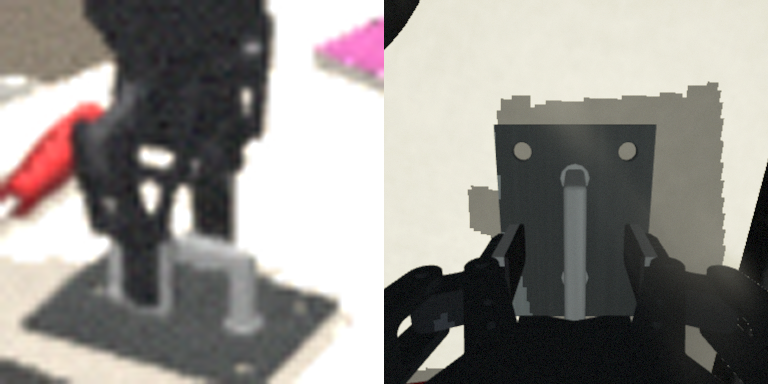

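>>> jog_arm --rows '[[[0,0,0,0,1],[0,0,0,0,1],[0,0,0,0,1],[0,0,0,0,1],[0,0,0,0,1],[0,0,0,0,1]]]'

```text
time_s: 8.2
eef_pos: [0.4458, 0.0586, -0.0048]
ee_rot: [[0.001, 0.039, -0.999], [-0.0, -0.999, -0.039], [-1.0, 0.0, -0.001]]
force: [-0.3, -0.9, 5.5]
opening: 0.0085
```

Run:
```python
from fit import *
s=st(); save('scene','s7.png'); save('wrist','w7.png')
a=cv2.imread('pics/s7.png')[130:190,225:285];a=cv2.resize(cv2.convertScaleAbs(a,alpha=1.6,beta=20),None,fx=6.4,fy=6.4,interpolation=cv2.INTER_CUBIC)
b=cv2.imread('pics/w7.png')[:,64:448]; cv2.imwrite('pics/c7.png',np.hstack([a,b]))
```

```text
t 8.2 pos [ 0.4458  0.0586 -0.0048] y [ 3.880e-02 -9.992e-01  1.000e-04] x [ 8.e-04 -1.e-04 -1.e+00] F [-0.26 -0.88  5.53] op 0.0085 dq 0.0019
```

View pics/c7.png

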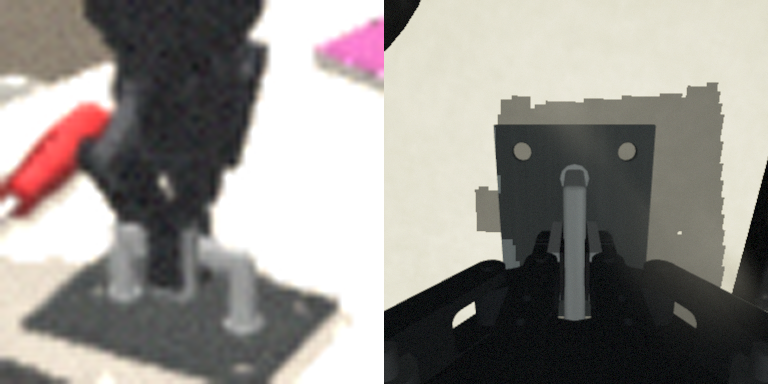

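>>> jog_arm --rows '[[[-1,0,0,0,1],[-2.5,0,0,0,1],[-3,0,0,0,1],[-3,0,0,0,1],[-2,0,0,0,1],[-1,0,0,0,1],[0,0,0,0,1],[0,0,0,0,1]]]'

```text
time_s: 9.1
eef_pos: [0.4446, 0.0586, 0.1189]
ee_rot: [[-0.002, 0.039, -0.999], [-0.0, -0.999, -0.039], [-1.0, 0.0, 0.002]]
force: [0.1, 0.1, -3.2]
opening: 0.0087
```

Run:
```python
from fit import *
s=st(); save('scene','s8.png'); save('wrist','w8.png')
a=cv2.imread('pics/s8.png')[90:190,205:305];a=cv2.resize(cv2.convertScaleAbs(a,alpha=1.6,beta=20),None,fx=3.84,fy=3.84,interpolation=cv2.INTER_CUBIC)
b=cv2.imread('pics/w8.png')[:,64:448]; cv2.imwrite('pics/c8.png',np.hstack([a,b]))
R=np.array(s['ee_rot']); d=np.array([.496,-.2637])-s['eef_pos'][:2]; print(np.round(100*R.T@np.r_[d,0],2))
```

```text
t 9.1 pos [0.4446 0.0586 0.1189] y [ 3.880e-02 -9.992e-01  2.000e-04] x [-2.e-03 -3.e-04 -1.e+00] F [ 0.08  0.09 -3.19] op 0.0087 dq 0.0149
[-0.   32.4  -3.88]
```

View pics/c8.png

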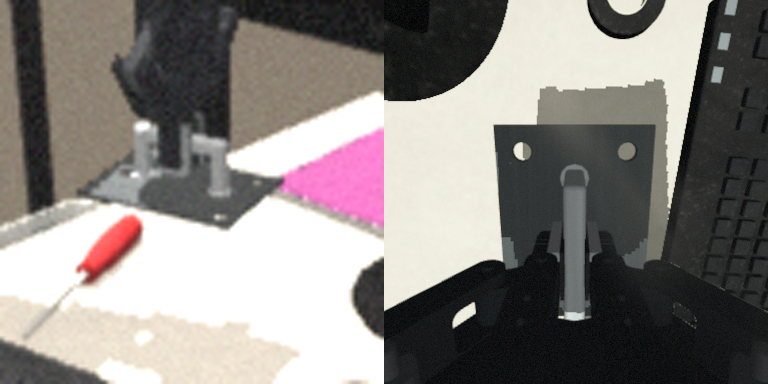

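>>> jog_arm --rows '[[[0,2.5,-0.3,0,1],[0,4.4,-0.53,0,1],[0,4.7,-0.56,0,1],[0,4.7,-0.56,0,1],[0,4.7,-0.56,0,1],[0,4.7,-0.56,0,1],[0,4.2,-0.5,0,1],[0,2.5,-0.31,0,1]]]'

```text
time_s: 10.0
eef_pos: [0.4966, -0.2667, 0.1182]
ee_rot: [[-0.002, 0.037, -0.999], [0.0, -0.999, -0.037], [-1.0, -0.0, 0.002]]
force: [-0.1, 0.3, -2.9]
opening: 0.0092
```

>>> jog_arm --rows '[[[0,0,0,-0.03,1],[0,0,0,-0.0345,1],[0,0,0,0,1],[0,0,0,0,1],[0,0,0,0,1]]]'

```text
time_s: 10.5
eef_pos: [0.4967, -0.2629, 0.1195]
ee_rot: [[-0.001, 0.104, -0.995], [0.0, -0.995, -0.104], [-1.0, -0.0, 0.001]]
force: [0.5, 0.7, -2.8]
opening: 0.0085
```

Run:
```python
from fit import *
s=st(); P=r.camera_params('wrist');pickle.dump((P,s),open('P9.pkl','wb'));save('wrist','w9.png'); save('scene','s9.png');save('top','t9.png')
a=cv2.imread('pics/s9.png')[120:300,110:290];a=cv2.resize(a,(384,384),interpolation=cv2.INTER_CUBIC)
b=cv2.imread('pics/w9.png')[:,64:448]; cv2.imwrite('pics/c9.png',np.hstack([a,b]))
c=cv2.imread('pics/w9.png')[100:320,180:330]; cv2.imwrite('pics/w9z.png',cv2.resize(c,None,fx=4,fy=4,interpolation=cv2.INTER_CUBIC)[:600])
```

```text
t 10.5 pos [ 0.4967 -0.2629  0.1195] y [ 1.036e-01 -9.946e-01 -5.000e-04] x [-6.e-04  4.e-04 -1.e+00] F [ 0.52  0.68 -2.78] op 0.0085 dq 0.0054
```

View pics/c9.png

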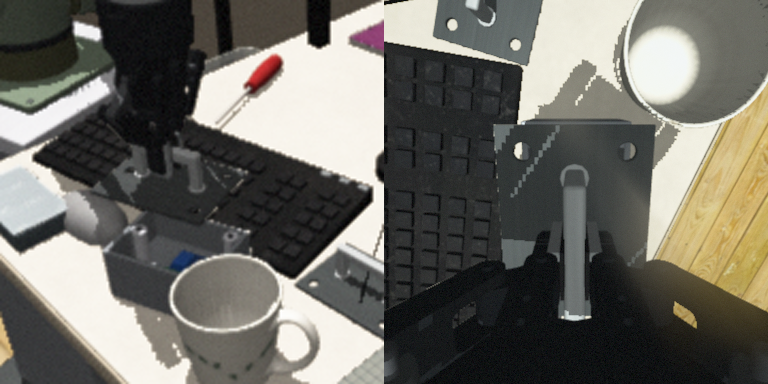

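View pics/w9z.png

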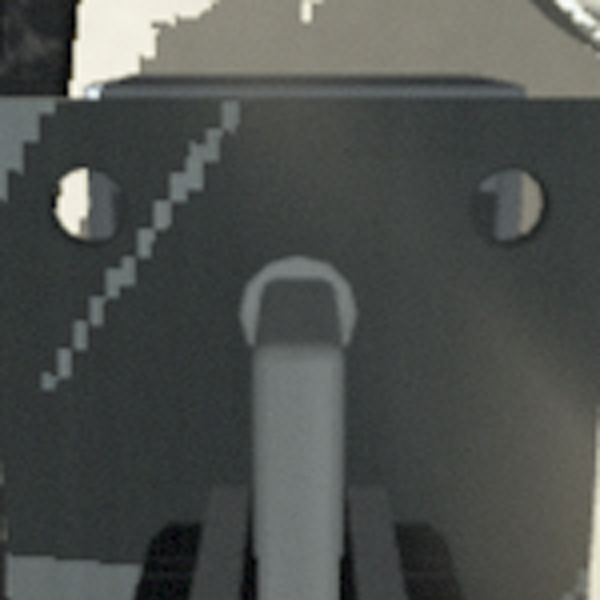

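Run:
```python
from fit import *
P,s=pickle.load(open('P9.pkl','rb'))
im=cv2.imread('pics/w9.png')
o=[(P,0,z(88,205,4,180,100)),(P,1,z(509,205,4,180,100))]
for zz in (.122,.1245,.127):
    x,e=fit(cov,o,[.497,-.263,zz,.1],zz);print(np.round(x,4),np.round(e,1))
x,e=fit(cov,o+[(P,3,(174.3,124.5)),(P,4,(335,124.7))],[.497,-.263,.12,.1]);print(np.round(x,4),np.round(e,1))
R=np.array(s['ee_rot']);print(np.round(R.T@(np.r_[x[:3]]-s['eef_pos']),4), np.arctan2(R[0,1],-R[1,1]))
# check with w7 (on desk): cover known z0
```

```text
[ 0.4965 -0.2626  0.122   0.1038] [ 1.3 -0.1 -1.3 -0.1]
[ 0.4968 -0.2626  0.1245  0.1038] [ 0.5 -0.  -0.5 -0. ]
[ 0.4972 -0.2625 -0.4581  0.1038] [-0.4  0.   0.4  0. ]
[ 0.4967 -0.2626  0.1238  0.1024] [ 0.9 -0.  -0.5  0.1 -0.6 -0.   0.2 -0. ]
[-0.0043 -0.0002 -0.    ] 0.1037582309169075
```

Run:
```python
from fit import *
a=cv2.imread('pics/t9.png')[120:260,270:410];cv2.imwrite('pics/t9z.png',cv2.resize(a,(560,560),interpolation=cv2.INTER_CUBIC))
c,s=np.cos(.103),np.sin(.103)
for m in [(.058,-.042),(.058,.042)]:
    X=np.array([.496+c*m[0]-s*m[1],-.2637+s*m[0]+c*m[1],.06]);p=proj('top',X);print(np.round(X,3),np.round(p,1),np.round((p-[270,120])*4))
```

```text
[ 0.558 -0.3    0.06 ] [340.  191.7] [280. 287.]
[ 0.549 -0.216  0.06 ] [303.3 194.9] [133. 300.]
```

View pics/t9z.png

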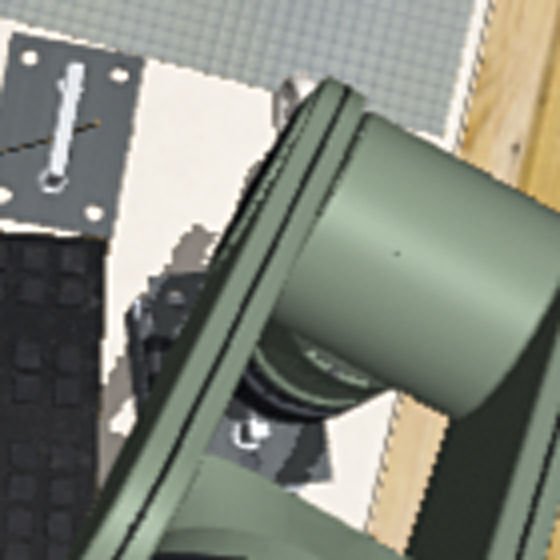

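Run:
```python
from fit import *
a=cv2.imread('pics/top0.png')[120:260,270:410];cv2.imwrite('pics/t0z.png',cv2.resize(a,(560,560),interpolation=cv2.INTER_CUBIC))
# mug rim in w9 (full): left edge x~305,bottom y~125
P,s=pickle.load(open('P9.pkl','rb'))
for uv in [(353,168),(332,168),(374,168),(353,190)]: print(uv,np.round(atz('top',uv,.095),3))
for uv in [(305,60),(370,126),(320,105)]: print('w9',np.round(atz(0,uv,.095,P),3))
```

```text
(353, 168) [ 0.605 -0.322  0.095]
(332, 168) [ 0.605 -0.276  0.095]
(374, 168) [ 0.606 -0.369  0.095]
(353, 190) [ 0.556 -0.321  0.095]
w9 [ 0.593 -0.283  0.095]
w9 [ 0.559 -0.329  0.095]
w9 [ 0.569 -0.296  0.095]
```

View pics/t0z.png

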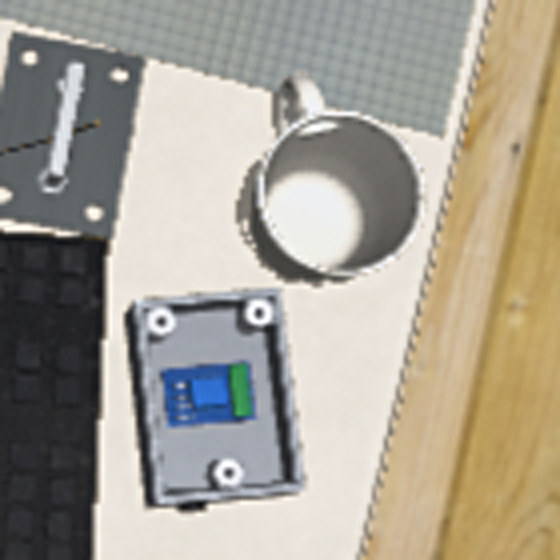

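>>> jog_arm --rows '[[[0,0.09,0.08,0,1],[1,0,0,0,1],[1.5,0,0,0,1],[1.5,0,0,0,1],[1,0,0,0,1],[0.4,0,0,0,1],[0,0,0,0,1],[0,0,0,0,1]]]'

```text
time_s: 11.45
eef_pos: [0.4966, -0.2648, 0.0662]
ee_rot: [[0.001, 0.103, -0.995], [-0.001, -0.995, -0.103], [-1.0, 0.001, -0.001]]
force: [-0.6, -0.3, -3.3]
opening: 0.0089
```

Run:
```python
from fit import *
s=st(); P=r.camera_params('wrist');pickle.dump((P,s),open('P10.pkl','wb'));save('wrist','w10.png'); save('scene','s10.png')
a=cv2.imread('pics/s10.png')[150:290,140:280];a=cv2.resize(a,(384,384),interpolation=cv2.INTER_CUBIC)
b=cv2.imread('pics/w10.png')[100:228,191:319]; cv2.imwrite('pics/c10.png',np.hstack([a,cv2.resize(b,(384,384),interpolation=cv2.INTER_CUBIC)]))
```

```text
t 11.45 pos [ 0.4966 -0.2648  0.0662] y [ 1.031e-01 -9.947e-01  6.000e-04] x [ 9.e-04 -6.e-04 -1.e+00] F [-0.59 -0.33 -3.25] op 0.0089 dq 0.008
```

View pics/c10.png

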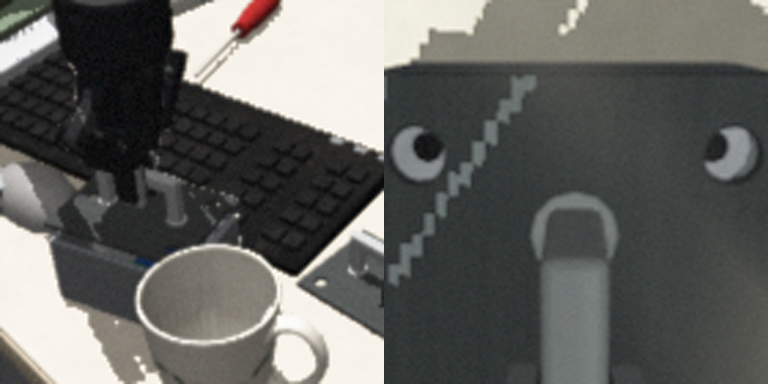

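Run:
```python
from fit import *
st();P,s=pickle.load(open('P10.pkl','rb'))
o=[(P,0,z(45,147,3,191,100)),(P,1,z(332,147,3,191,100))]
x,e=fit(case,o,[.496,-.263,.0571,.1],.0571);print('case',np.round(x,4),np.round(e,1))
o=[(P,0,z(35,153,3,191,100)),(P,1,z(348,153,3,191,100))]
x2,e=fit(cov,o,[.496,-.263,.07,.1],s['eef_pos'][2]+.0045);print('cov',np.round(x2,4),np.round(e,1))
R=np.array(s['ee_rot']);d=x-x2;print(np.round(100*R.T@np.r_[d[:2],0],2),d[3])
```

```text
t 11.55 pos [ 0.4967 -0.2649  0.0665] y [ 0.1031 -0.9947  0.001 ] x [ 1.4e-03 -8.0e-04 -1.0e+00] F [-0.76  0.26 -3.29] op 0.0088 dq 0.0013
case [ 0.4957 -0.2642  0.0571  0.1031] [ 0.5 -0.  -0.5 -0. ]
cov [ 0.4967 -0.2647  0.07    0.1031] [ 0.2 -0.  -0.2 -0. ]
[-0.   -0.06  0.1 ] -8.530664349137851e-06
```

>>> jog_arm --rows '[[[0,-0.06,0.1,0,1],[0.5,0,0,0,1],[0.4,0,0,0,1],[0.2,0,0,0,1],[0,0,0,0,1],[0,0,0,0,1]]]'

```text
time_s: 12.15
eef_pos: [0.4951, -0.2641, 0.0547]
ee_rot: [[-0.0, 0.103, -0.995], [0.0, -0.995, -0.103], [-1.0, -0.0, 0.0]]
force: [-0.2, -0.7, -2.5]
opening: 0.0085
```

Run:
```python
from fit import *
s=st();P=r.camera_params('wrist');pickle.dump((P,s),open('P11.pkl','wb'));save('wrist','w11.png'); save('scene','s11.png')
a=cv2.imread('pics/s11.png')[150:290,140:280];a=cv2.resize(a,(384,384),interpolation=cv2.INTER_CUBIC)
b=cv2.imread('pics/w11.png')[100:228,191:319]; cv2.imwrite('pics/c11.png',np.hstack([a,cv2.resize(b,(384,384),interpolation=cv2.INTER_CUBIC)]))
```

```text
t 12.15 pos [ 0.4951 -0.2641  0.0547] y [ 0.1032 -0.9947 -0.    ] x [-1.e-04  0.e+00 -1.e+00] F [-0.18 -0.75 -2.5 ] op 0.0085 dq 0.0027
```

View pics/c11.png

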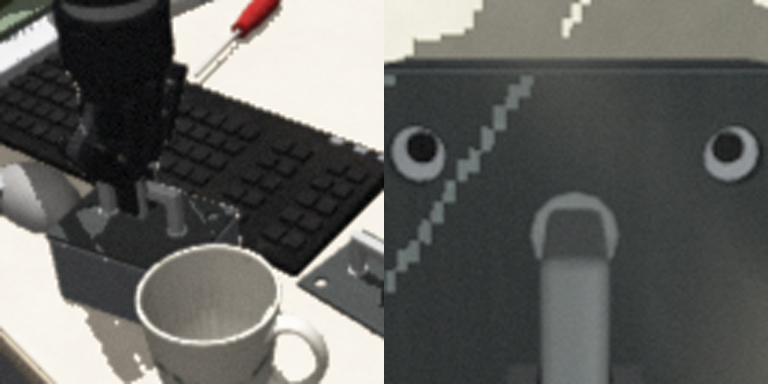

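Run:
```python
from fit import *
P,s=pickle.load(open('P11.pkl','rb'))
o=[(P,0,z(37.5,146,3,191,100)),(P,1,z(344,146,3,191,100))]
x,e=fit(case,o,[.496,-.263,.0571,.1],.0571);print('case',np.round(x,4),np.round(e,1))
for m in (.002,.004):
  cov[:3,2]=m
  o=[(P,0,z(35,153,3,191,100)),(P,1,z(347,153,3,191,100))]
  x2,e=fit(cov,o,[.496,-.263,.07,.1],s['eef_pos'][2]+.0045);print('cov',np.round(x2,4),np.round(e,1))
  R=np.array(s['ee_rot']);d=x-x2;print(np.round(100*R.T@np.r_[d[:2],0],2),d[3])
```

```text
case [ 0.496  -0.2637  0.0482  0.1032] [ 0.3 -0.  -0.3 -0. ]
cov [ 0.4953 -0.2639  0.07    0.1032] [ 0. -0. -0. -0.]
[-0.   -0.   -0.07] -7.332251424366221e-06
cov [ 0.4955 -0.2638  0.0701  0.1032] [-0.7  0.   0.7  0. ]
[-0.   -0.   -0.05] -6.552777606902427e-06
```

Half a millimetre off in x; correct and go down in 1 mm steps, watching the force.

>>> jog_arm --rows '[[[0,0,-0.06,0,1],[0.1,0,0,0,1],[0,0,0,0,1],[0.1,0,0,0,1],[0,0,0,0,1]]]'

```text
time_s: 12.75
eef_pos: [0.4956, -0.264, 0.0527]
ee_rot: [[-0.0, 0.103, -0.995], [0.0, -0.995, -0.103], [-1.0, -0.0, 0.0]]
force: [0.8, -0.5, -2.7]
opening: 0.0088
```

>>> jog_arm --rows '[[[0.05,0,0,0,1],[0,0,0,0,1]]]'

```text
time_s: 12.95
eef_pos: [0.4957, -0.264, 0.0523]
ee_rot: [[-0.0, 0.103, -0.995], [-0.0, -0.995, -0.103], [-1.0, 0.0, 0.0]]
force: [-0.2, 1.2, -2.8]
opening: 0.0091
```

>>> jog_arm --rows '[[[0.05,0,0,0,1],[0,0,0,0,1]]]'

```text
time_s: 13.15
eef_pos: [0.4957, -0.2641, 0.0521]
ee_rot: [[0.0, 0.103, -0.995], [-0.0, -0.995, -0.103], [-1.0, 0.0, -0.0]]
force: [-1.2, 0.2, 0.9]
opening: 0.0088
```

>>> jog_arm --rows '[[[0.05,0,0,0,1],[0,0,0,0,1]]]'

```text
time_s: 13.35
eef_pos: [0.4957, -0.2641, 0.0521]
ee_rot: [[0.0, 0.103, -0.995], [-0.0, -0.995, -0.103], [-1.0, 0.0, -0.0]]
force: [-2.0, 1.1, 4.4]
opening: 0.0089
```

>>> jog_arm --rows '[[[0.05,0,0,0,1],[0,0,0,0,1]]]'

```text
time_s: 13.55
eef_pos: [0.4958, -0.2641, 0.0521]
ee_rot: [[0.001, 0.103, -0.995], [-0.0, -0.995, -0.103], [-1.0, 0.0, -0.001]]
force: [-3.9, 2.8, 9.4]
opening: 0.0089
```

>>> jog_arm --rows '[[[0,0,0,0,1],[0,0,0,0,1],[0,0,0,0,1],[0,0,0,0,1],[0,0,0,0,1]]]'

```text
time_s: 14.05
eef_pos: [0.4958, -0.2641, 0.0521]
ee_rot: [[0.001, 0.103, -0.995], [-0.0, -0.995, -0.103], [-1.0, 0.001, -0.001]]
force: [-3.3, 1.3, 7.9]
opening: 0.0088
```

Run:
```python
from fit import *
s=st();P=r.camera_params('wrist');pickle.dump((P,s),open('P12.pkl','wb'));save('wrist','w12.png'); save('scene','s12.png')
a=cv2.imread('pics/s12.png')[150:290,140:280];a=cv2.resize(a,(384,384),interpolation=cv2.INTER_CUBIC)
b=cv2.imread('pics/w12.png')[100:228,191:319]; cv2.imwrite('pics/c12.png',np.hstack([a,cv2.resize(b,(384,384),interpolation=cv2.INTER_CUBIC)]))
```

```text
t 14.05 pos [ 0.4958 -0.2641  0.0521] y [ 1.031e-01 -9.947e-01  5.000e-04] x [ 7.e-04 -4.e-04 -1.e+00] F [-3.26  1.32  7.91] op 0.0088 dq 0.0015
```

View pics/c12.png

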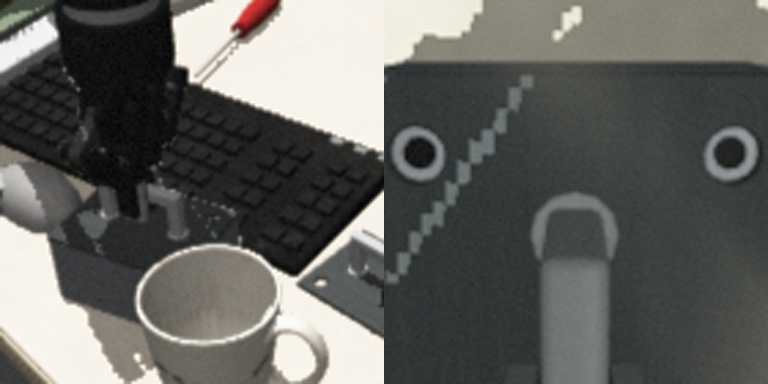

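Seated, with the threads concentric in both holes (left and right in the wrist view). Force rose about 11 N above the baseline. Next I raise it straight up.

>>> jog_arm --rows '[[[-0.2,0,0,0,1],[-0.3,0,0,0,1],[-0.4,0,0,0,1],[-0.25,0,0,0,1],[0,0,0,0,1],[0,0,0,0,1],[0,0,0,0,1],[0,0,0,0,1]]]'

```text
time_s: 14.95
eef_pos: [0.4956, -0.264, 0.0621]
ee_rot: [[-0.0, 0.103, -0.995], [0.0, -0.995, -0.103], [-1.0, -0.0, 0.0]]
force: [0.9, -0.3, -2.1]
opening: 0.0088
```

Run:
```python
from fit import *
s=st();P=r.camera_params('wrist');pickle.dump((P,s),open('P13.pkl','wb'));save('wrist','w13.png'); save('scene','s13.png')
a=cv2.imread('pics/s13.png')[150:290,140:280];a=cv2.resize(a,(384,384),interpolation=cv2.INTER_CUBIC)
b=cv2.imread('pics/w13.png')[100:228,191:319]; cv2.imwrite('pics/c13.png',np.hstack([a,cv2.resize(b,(384,384),interpolation=cv2.INTER_CUBIC)]))
```

```text
t 14.95 pos [ 0.4956 -0.264   0.0621] y [ 1.031e-01 -9.947e-01 -1.000e-04] x [-3.e-04  1.e-04 -1.e+00] F [ 0.89 -0.28 -2.12] op 0.0088 dq 0.002
```

View pics/c13.png

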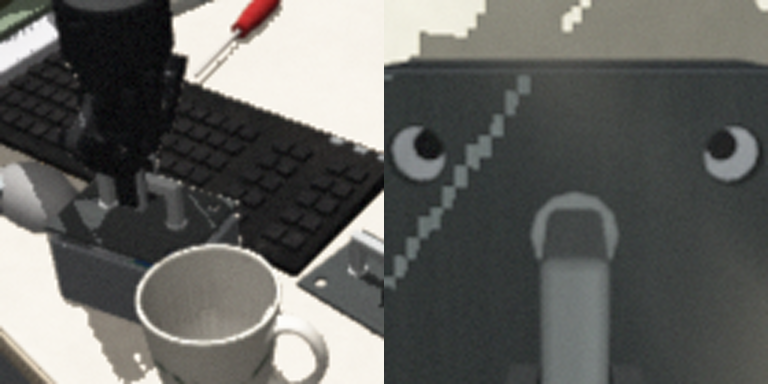

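View pics/s13.png

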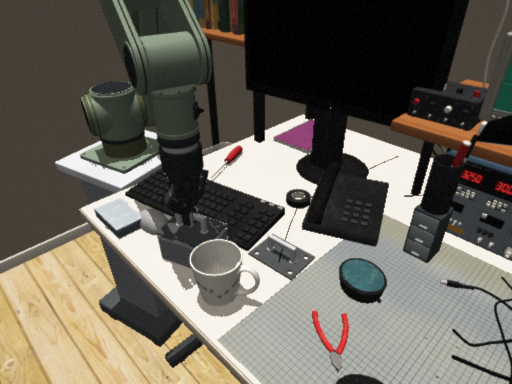

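Run:
```python
from fit import *
r.close_job();
```

```text
the job is handed in; nothing more can be done
```

The three-hole cover was seated on the case and is now held level in the gripper 10 mm above the rim. I handed the job in at about 15 s; no verdict is reported.

- **Seating:** I lowered the cover in small steps until it touched the rim. Pressing it for about 0.7 s raised the wrist force by about 11 N. Both visible threads sat centred in their holes.
- **Hover:** After the lift, the measured rise was 10.0 mm and the sideways shift was within about 0.2 mm. Tilt was below 1 mrad and the grip opening was unchanged at 8.8 mm. The single hole is hidden under the handle and gripper, so I checked it only through the measured pose.
- **Other objects:** The mug, tape roll and four-hole cover looked unmoved in the last scene picture.

**One disagreement:** the first grasp closed on nothing, just above the bar. The pictures showed the fingertips about 35 mm farther back from the TCP than the text says. I opened the gripper, went 36 mm lower and gripped the bar properly. The cover's height was then set from the pictures and the contact force rather than from the stated tool lengths.

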